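# Find the soft corner of a drive base and wedge it snug

### The arm

A 6-joint arm with a two-finger parallel gripper is mounted at the origin on a cart in front of the work surface, level with it; the furniture and walls round the work are solid. World frame = base frame: x ahead of the robot, y to its left, z up, the work surface at z = 0. Lengths are in m, angles in rad, forces in N, time in s.
With the tool pointing down it reaches from about 0.3 to 0.875 m from the base axis. Payload 6.4 kg.
Tool frame: the origin (TCP) lies on the centre line of the jaws, within the pads' length; the fingertips stand ctrl.tip_reach ahead of it and the grasp point (between the pads) is the TCP (ctrl.tip_reach is the distance from the TCP to the fingertips, in m); z points along the fingers, y is the line along which they close (so a half turn about z gives the same grasp; the last joint's range is limited). The gripper opens to 88 mm and grips with 3 to 60 N. Pads are 18 mm wide; open, the fingers measure 123 mm over their backs; the gripper's body (75 mm by 187 mm) begins 45 mm behind the grasp point.
Start: joints at [0.979, 0.181, 1.607, -0, 1.354, -0.206], TCP at [0.216, 0.533, 0.258] pointing down, gripper open.
Joint ranges: [-2.99, 2.99], [-0.89, 2.07], [0.3, 2.58], [-1.14, 4.28], [0, 2.63], [-3.12, 3.12]. Speed limits (rad/s): [2.57, 2.57, 3.01, 3.14, 3.14, 3.14].

### API

Orientations are given as a unit quaternion [w, x, y, z].
In Python, from rig import ctrl gives the robot as it stands.
- The arm moves only by the shell command python3 -m handwheel 'ROWS'. ROWS is JSON, a list of rows, each a list of 3 entries, a list of its own where there are three numbers: the shift along the world's x, y, z in cm, then the turn, a rotation vector about the world's x, y, z in degrees, then the gripper's target within -1 to 1 (fully open at 1, half-way at 0, shut at -1). In form: [[[dx, dy, dz], [wx, wy, wz], claw], ...]. A call has 1 to 20 rows; each row is the pose to reach, as a shift and turn from the pose commanded when the call began; what a row does not reach only later rows make up. A row lasts 1/8 s, in which the tool goes at most 62.5 mm and 10.7 degrees, less where a joint would pass 70% of its speed; a pose out of reach is approached as far as the arm can. A call with a gripper value outside its range is refused whole. The fingers move at their own pace and stop on an object; the grip force is fixed at half the most. Time passes only in rows, so rows that repeat a pose let the fingers close. It gives the time, the measured TCP pose, the force, the opening and the grip force at its end, in the units of the state.
- ctrl.read_state(): the state, without advancing time (a new reading comes with each control period).
- ctrl.grab_frame(name): name is "scene" or "top"; returns a dict with "pixels" (420x560x3 uint8, red, green, blue), "mtx" (3x3 intrinsics, pixels), "rvec" (rotation vector, rad) and "tvec" (3), from world to camera coordinates, as OpenCV has them. Camera axes: x right, y down, z forward; pixel columns grow to the right and rows downward; lengths in m; the calibration is good to about 2 mm. A picture is of the moment at which its call begins. There is no depth.
- ctrl.job_done(): hands the job in; it is judged then, once.
The state is a dict: "time": time; "q": joint angles; "joint_vel": joint speeds; "tau": joint torques, N m; "tool_pos": TCP position; "ee_rot": TCP orientation; "force": force on the tool from outside, world axes, zero at the start; "ft_torque": the same for the moment, N m; "width": finger opening in m; "grip_force": force on a finger pad.
Only numpy, scipy, OpenCV 4.12 (cv2) and the standard library are available. Lean on these libraries where they do the work, as an engineer would, in place of code of your own. Each camera call takes 0.05 s, during which the arm holds its last target. There are 200 camera calls.

### The job

The small drive's base plate stands on four packing bars, but one bar is low, so one corner of the plate has a gap under it and the plate rocks. Press the corners one after another with the fingertips to find the one that dips, then lay the taper wedge on that corner's bar, thin end first, and slide it into the gap until it is just snug and carries its share of the weight, without jacking the plate up off the neighbouring bars. Let go of the wedge, then press that corner firmly once more to prove that it no longer dips; work gently, do not shift the plate, and leave the other things alone.

Things in the scene. Friction and masses are not known exactly. Their poses are not given: they have to be found in the camera images.
- base: the drive's aluminium base plate, 110 (own x) x 160 (own y) x 8 mm, about 1.1 kg, loose, on rubber feet 25 mm square, 4 mm high, flush with its corners. Origin: centre of the feet's underside, 12 mm above the bench, z up; plate top 12 mm above it. Motor, bearing blocks, shaft and beech pulley stand along own y, within 20 mm of the centre line, up to 47 mm above the plate top
- corner_1 (a point): point to press on the plate's top, 14 mm in from both edges of the corner at own -x -y; axes as the base plate's. Under each corner lies a dark steel packing bar fixed to the bench, 25 mm wide, 90 mm long along own y, 12 mm high, centre line at own x = -42.5 or +42.5 mm: 25 mm of it under the plate, 65 mm sticking out past the plate's end (own -y or +y) as a ledge
- corner_2 (a point): point to press on the plate's top, 14 mm in from both edges of the corner at own -x +y; axes as the base plate's. One bar, at an unknown corner, is 2.0 to 3.2 mm lower than 12 mm, so the foot there hangs clear by that much, though the plate stands level; pressed there with more than about 3 N the plate tips on to it
- corner_3 (a point): point to press on the plate's top, 14 mm in from both edges of the corner at own +x -y; axes as the base plate's. Pressed with 6 N, a sound corner gives less than 0.5 mm; a steady 6 N is plenty, and a landing faster than about 15 mm/s knocks it hard
- corner_4 (a point): point to press on the plate's top, 14 mm in from both edges of the corner at own +x +y; axes as the base plate's. 
- wedge_head (a point): centre of the head of the loose steel taper wedge (60 g, 66 mm long, 20 mm wide). The head, to be gripped across its width, is a block 18 mm long, 20 mm wide, 13 mm high, this point 6.5 mm above the wedge's flat underside; x axis along the wedge towards its thin end, z up. From the head the taper runs 48 mm to the tip, falling 1 in 10 from 5.8 to 1.0 mm thick
- wedge_tip (a point): middle of the wedge's thin end, 57 mm from wedge_head along its x axis, 0.5 mm above the underside. All faces have friction of about 0.6, so the wedge stays put. Snug: it bears about a quarter of the plate's weight (2 to 3 N), which takes a level push of about 3 to 4 N and some 3 to 6 mm of travel past first touch; a load of 5 N lifts the plate off a neighbouring bar
- ply_disc: bystander: plywood disc, 123 mm across, 20 mm high, lying flat; origin at the centre of its underside
- screwdriver: bystander: stubby screwdriver with a soft grip, 124 mm long, 35 mm high, lying down; origin under its middle
- spare_pulley: bystander: turned beech pulley, 42 mm across, 22 mm high, lying flat; origin at the centre of its underside
There are look-alikes about, which are no part of the job. Leave any green, purple or turquoise look-alike of the part that bears wedge_head alone.

How it is judged:
On the way, in this order (a step that is already met when the one before it is completed fails the run):
1. the soft corner is found: pressed by the fingers, with the wedge not touching the plate, the plate tips by more than 0.012 rad (angle between base's own z axis and vertical above 0.012 rad and contact force between the fingers and base above 1.5 N and contact force between wedge and base below 0.01 N), for 0.1 s.
2. the wedge is in the gap under that corner, released, and carries 0.4 to 4.7 N of the plate ((horizontal distance between wedge_tip and corner_1 below 0.03 m or horizontal distance between wedge_tip and corner_2 below 0.03 m or horizontal distance between wedge_tip and corner_3 below 0.03 m or horizontal distance between wedge_tip and corner_4 below 0.03 m) and z of wedge_tip in the frame of base below 0.001 m and contact force between wedge and base between 0.4 and 4.7 N and contact force between the fingers and wedge below 0.05 N and contact force between the fingers and base below 0.05 N and angle between base's own z axis and vertical below 0.01 rad), for 0.2 s.
3. that corner is pressed again with more than 4 N, and the plate stays within 0.012 rad of level (((horizontal distance between each of wedge_tip, the grasp point and corner_1 below 0.03 m and contact force between the fingers and base above 4 N and angle between base's own z axis and vertical below 0.012 rad) or (horizontal distance between each of wedge_tip, the grasp point and corner_2 below 0.03 m and contact force between the fingers and base above 4 N and angle between base's own z axis and vertical below 0.012 rad) or (horizontal distance between each of wedge_tip, the grasp point and corner_3 below 0.03 m and contact force between the fingers and base above 4 N and angle between base's own z axis and vertical below 0.012 rad) or (horizontal distance between each of wedge_tip, the grasp point and corner_4 below 0.03 m and contact force between the fingers and base above 4 N and angle between base's own z axis and vertical below 0.012 rad))), for 0.1 s.
At the end, for the whole second after the job is handed in: The wedge lies in the gap, its tip within 30 mm of a corner's press point and below the feet, released, bearing 0.4 to 4.7 N of the plate; plate within 0.01 rad of level, unshifted (10 mm); all at rest ((horizontal distance between wedge_tip and corner_1 below 0.03 m or horizontal distance between wedge_tip and corner_2 below 0.03 m or horizontal distance between wedge_tip and corner_3 below 0.03 m or horizontal distance between wedge_tip and corner_4 below 0.03 m) and z of wedge_tip in the frame of base below 0.001 m and contact force between wedge and base between 0.4 and 4.7 N and angle between base's own z axis and vertical below 0.01 rad and linear speed of each of base, wedge below 0.01 m/s); the robot touches nothing.
It fails at once if the plate is pressed or knocked with more than 60 N (contact force between the fingers and base above 60 N).
It fails at once if the wedge is jammed against the plate with more than 60 N (contact force between wedge and base above 60 N).
It fails at once if the base plate is shifted by more than 10 mm (distance of base from where it was at the start of the episode above 0.01 m).
It fails at once if a bystander (plywood disc, screwdriver, spare pulley) is moved by more than 15 mm (distance of any of ply_disc, screwdriver, spare_pulley from where it was at the start of the episode above 0.015 m).
It also fails if it takes over 72 s, if anything falls off the work surface, if the arm or the gripper's body presses on something with over 40 N, if the wrist force passes 120 N, or if a joint passes its speed limit or range.

## Working session

There is one attempt and no reset: what is moved stays moved. The work goes in short steps, Python scripts to look and compute and a shell command to move; the robot and the scene stay as the last step left them, time stands still between calls to the robot, and variables do not carry over. Pictures are saved under pics/ and viewed, at most 10 in all, crops included, and the job is handed in when it is done.

```bash
mkdir -p pics; cat > h.py <<'E'
import numpy as np,cv2
from rig import ctrl
def grab(n,save=None):
    f=ctrl.grab_frame(n)
    if save: cv2.imwrite('pics/'+save,cv2.cvtColor(f['pixels'],cv2.COLOR_RGB2BGR))
    return f
def ray(f,uv,z):
    R,_=cv2.Rodrigues(np.array(f['rvec'],float)); t=np.array(f['tvec'],float).reshape(3)
    uv=np.atleast_2d(np.array(uv,float))
    d=np.c_[uv,np.ones(len(uv))]@np.linalg.inv(np.array(f['mtx'])).T@R
    c=-R.T@t
    return c+d*((z-c[2])/d[:,2])[:,None]
def proj(f,P):
    return cv2.projectPoints(np.array(P,float).reshape(-1,1,3),np.array(f['rvec'],float),np.array(f['tvec'],float),np.array(f['mtx'],float),None)[0].reshape(-1,2)
E
python3 - <<'E'
from h import *
for n in('scene','top'):
    f=grab(n,n+'0.png'); R,_=cv2.Rodrigues(np.array(f['rvec'],float)); print(n,-R.T@np.array(f['tvec']).reshape(3),f['mtx'])
print(ctrl.read_state(),ctrl.tip_reach)
E
```

```text
scene [0.18680265 0.87170324 0.45146357] [[397.94698093   0.         277.31358545]
 [  0.         397.94698093 211.46104963]
 [  0.           0.           1.        ]]
top [0.35476041 0.06290203 1.08780945] [[440.3255993    0.         276.03360637]
 [  0.         440.3255993  216.25642725]
 [  0.           0.           1.        ]]
{'time': 0.1, 'q': array([ 9.78683976e-01,  1.81454897e-01,  1.60787938e+00,  1.02579272e-05,
        1.35378900e+00, -2.06276351e-01]), 'joint_vel': array([ 0.00082088,  0.0009215 , -0.00276841,  0.00021097, -0.00136404,
        0.00129798]), 'tau': array([-1.72815526e-03, -4.34821057e+01, -3.42698729e+01,  7.02386303e-02,
        3.40499869e-02, -8.84333417e-05]), 'tool_pos': array([0.21611102, 0.53237052, 0.2569207 ]), 'ee_rot': array([-3.02071997e-04,  1.91724606e-01,  9.81448465e-01, -7.03191026e-04]), 'force': array([0.5541791 , 0.00486623, 0.58248927]), 'ft_torque': array([-0.01746249, -0.01939969,  0.00247687]), 'grip_force': 0.0, 'width': 0.0883013429686017} 0.019
```

View pics/top0.png

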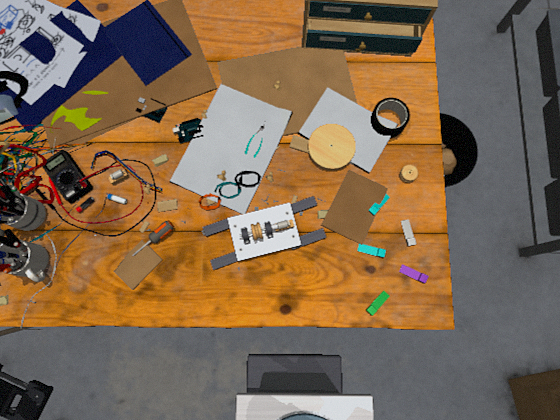

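View pics/scene0.png

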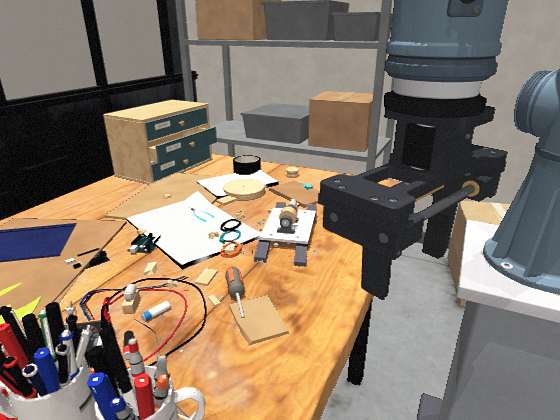

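The top view shows the plate at about (267,231) with four dark bars. The grey-white wedge is at (408,232), with coloured look-alikes around it and the disc and pulley further up. The scene view has the gripper in front and the plate behind it at (290,222).

```bash
python3 - <<'E'
from h import *
f=grab('top'); im=f['pixels']; hsv=cv2.cvtColor(im,cv2.COLOR_RGB2HSV)
# light, unsaturated
m=((hsv[...,1]<45)&(hsv[...,2]>130)).astype(np.uint8)
for name,(x0,y0,x1,y1),z in(('plate',(215,190,320,275),.024),('wedge',(395,212,422,252),.005)):
    s=np.zeros_like(m); s[y0:y1,x0:x1]=m[y0:y1,x0:x1]
    c=max(cv2.findContours(s,cv2.RETR_EXTERNAL,cv2.CHAIN_APPROX_NONE)[0],key=cv2.contourArea)
    r=cv2.minAreaRect(ray(f,c.reshape(-1,2),z)[:,:2].astype(np.float32)*1000); print(name,r,cv2.boxPoints(r).round(1).tolist(), 'px',c.reshape(-1,2).min(0),c.reshape(-1,2).max(0))
a=cv2.resize(im[185:285,195:335],None,fx=5,fy=5,interpolation=cv2.INTER_CUBIC)
b=cv2.resize(im[205:260,390:430],None,fx=8,fy=8,interpolation=cv2.INTER_CUBIC)
b=cv2.copyMakeBorder(b,0,60,0,0,cv2.BORDER_CONSTANT)
a=cv2.resize(a,(450,320)); b=b[:440]
o=np.zeros((440,780,3),np.uint8); o[:320,:450]=a; o[:,455:775]=b
cv2.imwrite('pics/crop.png',o[...,::-1])
E
```

```text
plate ((566.5919189453125, 114.58987426757812), (184.3638458251953, 175.19979858398438), 14.851613998413086) [[455.0, 175.60000610351562], [499.8999938964844, 6.300000190734863], [678.0999755859375, 53.5], [633.2000122070312, 222.89999389648438]] px [215 190] [300 260]
wedge ((535.2433471679688, -259.898193359375), (65.22463989257812, 22.349714279174805), 15.47530460357666) [[500.79998779296875, -257.79998779296875], [506.79998779296875, -279.3999938964844], [569.7000122070312, -262.0], [563.7000122070312, -240.39999389648438]] px [401 220] [415 245]
```

View pics/crop.png

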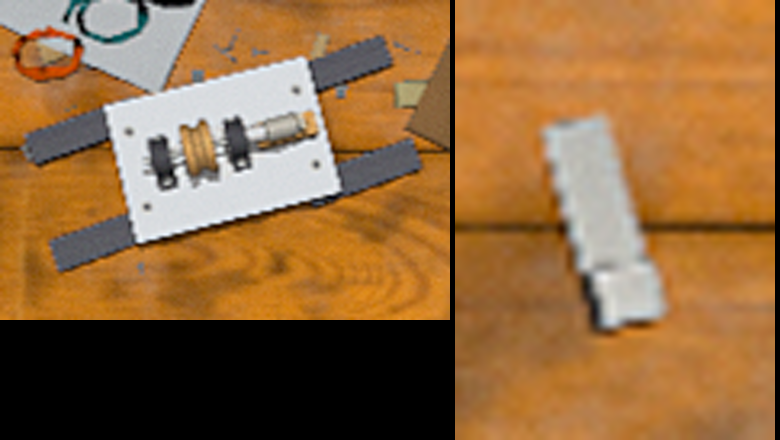

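The crop gives plate corners at about (105,105), (308,57), (341,195) and (138,243), and all four ledges are visible. The wedge head is at its lower end (630,295) and the thin end at (580,125). Next I'll compute the poses and the tool yaw.

```bash
python3 - <<'E'
from h import *
from scipy.spatial.transform import Rotation as Ro
f=grab('top'); im=f['pixels']; hsv=cv2.cvtColor(im,cv2.COLOR_RGB2HSV)
m=((hsv[...,1]<45)&(hsv[...,2]>140)).astype(np.uint8)
pc=np.array([[105,105],[308,57],[341,195],[138,243]],float)/[450/140,3.2]+[195,185]-.4
poly=np.zeros_like(m); cv2.fillConvexPoly(poly,np.round(pc+np.sign(pc-pc.mean(0))*1).astype(int),1)
c=max(cv2.findContours(m*poly,cv2.RETR_EXTERNAL,cv2.CHAIN_APPROX_NONE)[0],key=cv2.contourArea)
print('hand',(ray(f,pc,.024)[:,:2]*1000).round(1).tolist())
W=ray(f,c.reshape(-1,2),.024)[:,:2].astype(np.float32)*1000
r=cv2.minAreaRect(W); print(r,cv2.boxPoints(r).round(1).tolist())
P=ray(f,pc,.024)[:,:2]*1000; ctr=(np.array(r[0])+P.mean(0))/2
print('ctr hand',P.mean(0))
a=(P[1]-P[0]+P[2]-P[3]); a/=np.linalg.norm(a); n=np.array([-a[1],a[0]])
print('long axis',a,np.degrees(np.arctan2(a[1],a[0])),'short',n)
for s in((1,1),(1,-1),(-1,1),(-1,-1)): print(s,(ctr+s[0]*66*a+s[1]*41*n).round(1))
R=Ro.from_quat(np.roll(ctrl.read_state()['ee_rot'],-1)).as_matrix();print(R.round(3))
h=ray(f,[[390+630/8-455/8,205+295/8]],.013);t=ray(f,[[390+(580-455)/8,205+122/8]],.001);print('head',h,'tip',t)
E
```

```text
hand [[565.5, 188.3], [604.7, 32.7], [497.2, 7.5], [459.5, 160.2]]
((534.6173095703125, 98.76033020019531), (113.69458770751953, 160.7181854248047), 14.568717956542969) [[459.3999938964844, 162.1999969482422], [499.79998779296875, 6.699999809265137], [609.9000244140625, 35.29999923706055], [569.4000244140625, 190.8000030517578]]
ctr hand [531.74514034  97.17207428]
long axis [ 0.24216842 -0.97023423] -75.98544252822172 short [0.97023423 0.24216842]
(1, 1) [588.9  43.9]
(1, -1) [509.4  24. ]
(-1, 1) [557.  171.9]
(-1, -1) [477.4 152.1]
[[-0.927  0.376 -0.001]
 [ 0.376  0.927 -0.001]
 [ 0.    -0.001 -1.   ]]
head [[ 0.51003152 -0.2664018   0.013     ]] tip [[ 0.5664138  -0.25726497  0.001     ]]
```

```bash
python3 -m handwheel '[[[34.1,-36.1,-10],[0,0,36],-1],[[34.1,-36.1,-10],[0,0,36],-1],[[34.1,-36.1,-10],[0,0,36],-1],[[34.1,-36.1,-10],[0,0,36],-1],[[34.1,-36.1,-10],[0,0,36],-1],[[34.1,-36.1,-10],[0,0,36],-1],[[34.1,-36.1,-10],[0,0,36],-1],[[34.1,-36.1,-10],[0,0,36],-1],[[34.1,-36.1,-10],[0,0,36],-1],[[34.1,-36.1,-13],[0,0,36],-1],[[34.1,-36.1,-17],[0,0,36],-1],[[34.1,-36.1,-20],[0,0,36],-1],[[34.1,-36.1,-20.5],[0,0,36],-1],[[34.1,-36.1,-20.5],[0,0,36],-1]]'; python3 - <<'E'
from h import *
f=grab('top','t1.png');s=ctrl.read_state();print(s)
cv2.imwrite('pics/t1c.png',cv2.resize(f['pixels'][150:300,180:340],None,fx=3.5,fy=3.5)[...,::-1])
E
```

```text
time: 1.95
tool_pos: [0.5575, 0.1723, 0.0533]
ee_rot: [0.0, -0.121, 0.993, 0.0]
force: [0.1, -0.3, -0.4]
width: 0.0002
grip_force: 0.0
{'time': 2.0, 'q': array([ 9.62212523e-02,  4.58658178e-01,  1.70883520e+00,  9.14061159e-05,
        9.72281847e-01, -1.71763337e+00]), 'joint_vel': array([-0.00423202, -0.01438785, -0.00815507, -0.0012663 , -0.00332382,
        0.00064817]), 'tau': array([ 3.26855038e-02, -4.80378985e+01, -2.58315361e+01, -1.88150431e-02,
        1.05158093e-01,  2.52065329e-03]), 'tool_pos': array([0.55812555, 0.17223952, 0.05400768]), 'ee_rot': array([ 9.09381498e-04, -1.21204641e-01,  9.92627124e-01,  1.47746959e-05]), 'force': array([ 0.2892209 ,  0.42788212, -0.28166829]), 'ft_torque': array([0.02220662, 0.0130295 , 0.01268497]), 'grip_force': 0.0, 'width': 0.0003527800379062024}
```

View pics/t1c.png

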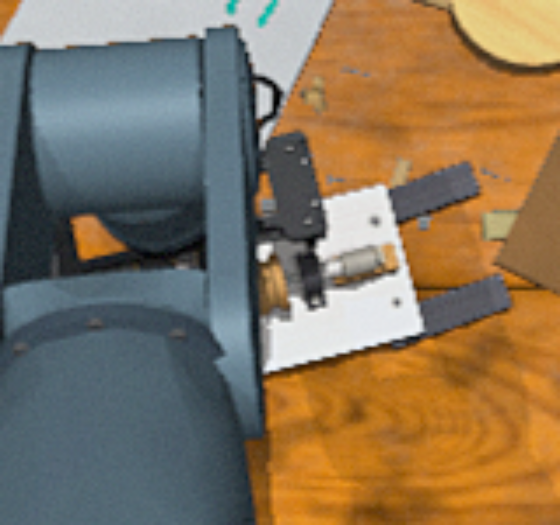

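The arm stands over the plate's far-left corner at the left of the picture, clear of the motor parts. Descending gently.

```bash
python3 -m handwheel '[[[0,0,-0.2],[0,0,0],-1],[[0,0,-0.4],[0,0,0],-1],[[0,0,-0.6],[0,0,0],-1],[[0,0,-0.75],[0,0,0],-1],[[0,0,-0.85],[0,0,0],-1],[[0,0,-0.95],[0,0,0],-1]]' | egrep 'tool_pos|force: \['; for i in 1 2 3; do python3 -m handwheel '[[[0,0,-0.05],[0,0,0],-1],[[0,0,-0.05],[0,0,0],-1]]' | egrep 'tool_pos|force: \['; done
```

```text
tool_pos: [0.5574, 0.1717, 0.0434]
force: [-3.4, -1.6, 8.8]
tool_pos: [0.5574, 0.1717, 0.0434]
force: [-2.4, -0.9, 6.6]
tool_pos: [0.5574, 0.1718, 0.0434]
force: [-5.0, -1.3, 11.3]
tool_pos: [0.5574, 0.1718, 0.0434]
force: [-6.1, -1.5, 16.3]
```

This corner is sound. Next I'll move along the same side to the (+long, +short) corner.

```bash
python3 -m handwheel '[[[0,0,0.3],[0,0,0],-1],[[0,0,1],[0,0,0],-1],[[3.2,-12.8,1],[0,0,0],-1],[[3.2,-12.8,1],[0,0,0],-1],[[3.2,-12.8,1],[0,0,0],-1],[[3.2,-12.8,0.8],[0,0,0],-1],[[3.2,-12.8,0.6],[0,0,0],-1],[[3.2,-12.8,0.45],[0,0,0],-1],[[3.2,-12.8,0.3],[0,0,0],-1],[[3.2,-12.8,0.2],[0,0,0],-1],[[3.2,-12.8,0.1],[0,0,0],-1],[[3.2,-12.8,0],[0,0,0],-1]]'| egrep 'time|tool_pos|force: \['; for i in 1 2 ; do python3 -m handwheel '[[[0,0,-0.05],[0,0,0],-1],[[0,0,-0.05],[0,0,0],-1]]' | egrep 'tool_pos|force: \['; done
```

```text
time: 5.0
tool_pos: [0.5893, 0.0442, 0.0434]
force: [-10.1, 2.0, 20.5]
tool_pos: [0.5893, 0.0442, 0.0434]
force: [-9.6, 2.7, 19.3]
tool_pos: [0.5893, 0.0442, 0.0433]
force: [-10.1, 2.0, 21.9]
```

Sound too. I'll cross over the motor at height to the near side.

```bash
python3 -m handwheel '[[[0,0,1],[0,0,0],-1],[[0,0,6],[0,0,0],-1],[[-8,-2,6],[0,0,0],-1],[[-8,-2,6],[0,0,0],-1],[[-8,-2,6],[0,0,0],-1],[[-8,-2,2],[0,0,0],-1],[[-8,-2,1],[0,0,0],-1],[[-8,-2,0.8],[0,0,0],-1],[[-8,-2,0.65],[0,0,0],-1],[[-8,-2,0.5],[0,0,0],-1],[[-8,-2,0.4],[0,0,0],-1],[[-8,-2,0.3],[0,0,0],-1],[[-8,-2,0.2],[0,0,0],-1],[[-8,-2,0.1],[0,0,0],-1]]'| egrep 'time|tool_pos|force: \['; for i in 1 2 ; do python3 -m handwheel '[[[0,0,-0.05],[0,0,0],-1],[[0,0,-0.05],[0,0,0],-1]]' | egrep 'tool_pos|force: \['; done
```

```text
time: 7.25
tool_pos: [0.5096, 0.0237, 0.0433]
force: [-9.3, 1.7, 25.8]
tool_pos: [0.5096, 0.0238, 0.0433]
force: [-9.9, -0.0, 23.6]
tool_pos: [0.5096, 0.0237, 0.0433]
force: [-11.7, 1.5, 29.2]
```

Three corners are sound, so the fourth (477,152) should dip.

```bash
python3 -m handwheel '[[[0,0,0.3],[0,0,0],-1],[[0,0,1.2],[0,0,0],-1],[[-3.2,12.8,1.2],[0,0,0],-1],[[-3.2,12.8,1.2],[0,0,0],-1],[[-3.2,12.8,1.2],[0,0,0],-1],[[-3.2,12.8,0.9],[0,0,0],-1],[[-3.2,12.8,0.75],[0,0,0],-1],[[-3.2,12.8,0.6],[0,0,0],-1],[[-3.2,12.8,0.5],[0,0,0],-1],[[-3.2,12.8,0.4],[0,0,0],-1],[[-3.2,12.8,0.3],[0,0,0],-1]]'| egrep 'time|tool_pos|force: \['; for i in 1 2 3 4; do python3 -m handwheel '[[[0,0,-0.05],[0,0,0],-1],[[0,0,-0.1],[0,0,0],-1]]' | egrep 'tool_pos|force: \['; done
```

```text
time: 9.12
tool_pos: [0.4775, 0.1516, 0.0437]
force: [-0.5, 0.7, -0.0]
tool_pos: [0.4773, 0.1517, 0.0428]
force: [-1.6, -0.9, 2.8]
tool_pos: [0.4772, 0.1518, 0.0418]
force: [-4.4, -1.1, 7.7]
tool_pos: [0.4772, 0.1518, 0.0417]
force: [-8.9, -1.6, 18.2]
tool_pos: [0.4773, 0.1518, 0.0416]
force: [-12.3, -2.6, 29.3]
```

The fourth corner dips about 1.7 mm, so it is the soft one. Now to hover over the wedge.

```bash
python3 -m handwheel '[[[0,0,0.3],[0,0,0],-1],[[0,0,1],[0,0,0],-1],[[0,0,6],[0,0,0],-1],[[0,0,10],[0,0,0],-1],[[3.4,-41.8,10],[0,0,0],0],[[3.4,-41.8,10],[0,0,0],0],[[3.4,-41.8,10],[0,0,0],0],[[3.4,-41.8,10],[0,0,0],0],[[3.4,-41.8,10],[0,0,0],0],[[3.4,-41.8,10],[0,0,0],0],[[3.4,-41.8,10],[0,0,0],0],[[3.4,-41.8,6],[0,0,0],0],[[3.4,-41.8,3],[0,0,0],0],[[3.4,-41.8,3],[0,0,0],0]]'; python3 - <<'E'
from h import *
f=grab('top');g=grab('scene')
a=cv2.resize(f['pixels'][190:290,350:470],(480,400)); b=g['pixels'][140:260,230:400]; b=cv2.resize(b,None,fx=1.8,fy=1.8)
o=np.zeros((400,480+b.shape[1],3),np.uint8);o[:,:480]=a;o[:b.shape[0],480:]=b
cv2.imwrite('pics/h.png',o[...,::-1])
E
```

```text
time: 11.88
tool_pos: [0.5097, -0.265, 0.0672]
ee_rot: [-0.002, -0.121, 0.993, 0.002]
force: [0.2, 0.5, 0.6]
width: 0.044
grip_force: 0.0
```

View pics/h.png

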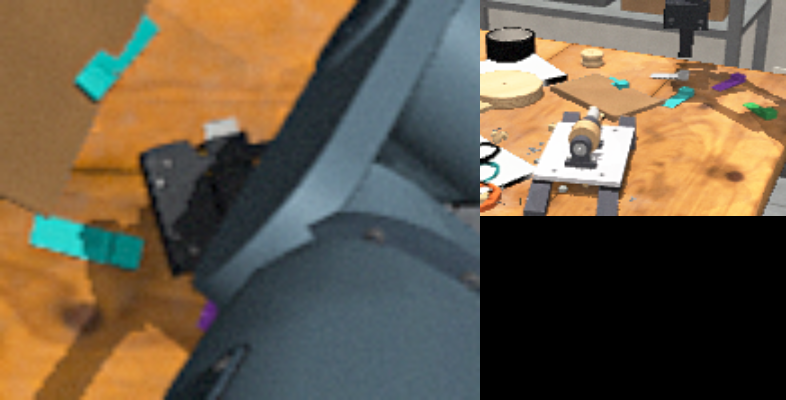

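The gripper is over the wedge head; the thin end shows at (222,128), and the turquoise piece at (90,240) is clear of the fingers. Descend and grip.

```bash
python3 -m handwheel '[[[0,0,-2],[0,0,0],0],[[0,0,-3.5],[0,0,0],0],[[0,0,-4],[0,0,0],0],[[0,0,-4],[0,0,0],0]]'
```

```text
time: 12.48
tool_pos: [0.5111, -0.2659, 0.0291]
ee_rot: [-0.0, -0.121, 0.993, 0.0]
force: [0.9, 0.1, 0.5]
width: 0.0443
grip_force: 0.0
```

```bash
python3 -m handwheel '[[[0,0,-0.4],[0,0,0],0],[[0,0,-0.65],[0,0,0],0],[[0,0,-0.65],[0,0,0],0],[[0,0,-0.65],[0,0,0],-1],[[0,0,-0.65],[0,0,0],-1],[[0,0,-0.65],[0,0,0],-1],[[0,0,-0.65],[0,0,0],-1],[[0,0,-0.65],[0,0,0],-1]]'
```

```text
time: 13.48
tool_pos: [0.5114, -0.2663, 0.0233]
ee_rot: [0.0, -0.121, 0.993, -0.0]
force: [-0.6, -0.6, 1.6]
width: 0.0199
grip_force: 30.0
```

```bash
python3 -m handwheel '[[[0,0,4],[0,0,0],-1],[[0,0,10],[0,0,0],-1],[[-5.4,49.2,11],[0,0,-90],-1],[[-5.4,49.2,11],[0,0,-90],-1],[[-5.4,49.2,11],[0,0,-90],-1],[[-5.4,49.2,11],[0,0,-90],-1],[[-5.4,49.2,11],[0,0,-90],-1],[[-5.4,49.2,11],[0,0,-90],-1],[[-5.4,49.2,11],[0,0,-90],-1],[[-5.4,49.2,11],[0,0,-90],-1],[[-5.4,49.2,11],[0,0,-90],-1],[[-5.4,49.2,11],[0,0,-90],-1],[[-5.4,49.2,7],[0,0,-90],-1],[[-5.4,49.2,4],[0,0,-90],-1],[[-5.4,49.2,3],[0,0,-90],-1],[[-5.4,49.2,3],[0,0,-90],-1]]'; python3 - <<'E'
from h import *
f=grab('top');g=grab('scene')
a=cv2.resize(f['pixels'][190:275,190:290],(470,400)); b=g['pixels'][180:290,230:330]; b=cv2.resize(b,None,fx=3.2,fy=3.2)
o=np.zeros((400,470+b.shape[1],3),np.uint8);o[:,:470]=a;o[:b.shape[0],470:]=b
cv2.imwrite('pics/p.png',o[...,::-1])
E
```

```text
time: 15.48
tool_pos: [0.4573, 0.225, 0.053]
ee_rot: [-0.0, 0.616, 0.787, -0.001]
force: [0.9, -0.2, 0.2]
width: 0.0196
grip_force: 30.0
```

View pics/p.png

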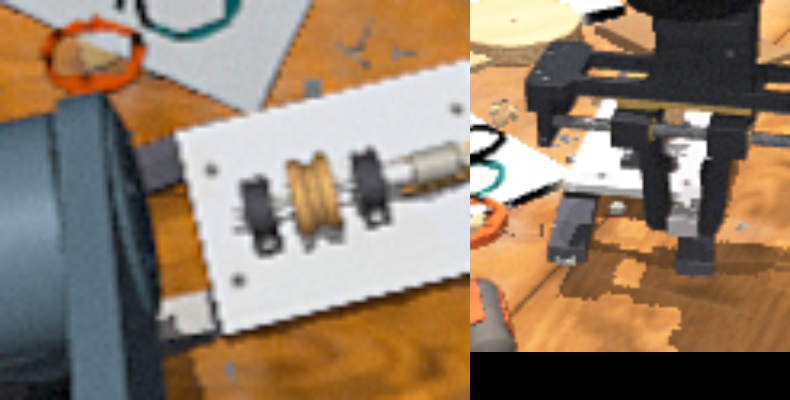

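The wedge (185,312 in the crop) points at the soft corner just short of the plate edge, above its dark bar. I'll check the lateral alignment numerically.

```bash
python3 - <<'E'
from h import *
f=grab('top');im=f['pixels'].astype(int);hsv=cv2.cvtColor(f['pixels'],cv2.COLOR_RGB2HSV)
ctr=np.array([533.2,98.]);a=np.array([.2421,-.9702]);n=np.array([.9702,.2421])
def sn(uv,z):
    d=ray(f,uv,z)[:,:2]*1000-ctr; return np.c_[d@a,d@n].round(1)
for u in(226,229,232,234,235,236,237,238,239,241,245,250):
    print(u,' '.join('%d/%d'%(hsv[v,u,1],hsv[v,u,2]) for v in range(244,266)))
print(sn([[228,252],[228,259],[234,252]],.031),sn([[228,252],[228,262]],.010),sn([[240,260]],.024))
print(proj(f,[[*( (ctr+s*a+w*n)/1000),z] for s,w,z in((-95,-32.5,.032),(-95,-52.5,.032),(-86,-42.5,.031),(-95,-55,.01),(-95,-30,.01),(-80,-55,.024))]).round(1))
E
```

```text
226 207/186 205/163 205/162 204/165 202/165 202/172 211/163 246/146 94/166 6/217 7/205 9/205 11/189 14/75 15/84 8/93 8/96 6/92 20/38 43/48 41/50 152/67
229 206/165 255/164 206/170 224/170 201/175 220/167 231/151 147/158 39/192 6/210 8/202 15/202 10/201 5/198 8/204 12/198 10/127 44/35 17/44 65/43 158/63 209/111
232 255/149 255/159 242/162 215/172 213/178 234/173 175/165 71/190 3/219 5/207 11/207 13/203 9/201 9/200 10/207 12/194 19/41 70/44 85/54 202/97 198/188 193/174
234 10/240 6/210 3/181 8/188 35/199 86/174 207/128 188/110 42/98 5/101 5/110 5/165 9/162 12/164 9/179 6/180 53/24 79/42 164/98 200/198 188/182 185/171
235 2/230 8/237 11/240 10/239 12/240 5/207 9/178 6/170 19/186 14/162 19/54 46/44 36/57 12/64 8/98 11/96 36/64 27/66 203/112 195/195 181/182 183/174
236 1/224 4/228 4/229 3/229 2/226 4/234 4/236 0/235 5/244 9/238 4/173 3/173 13/183 9/163 13/76 23/66 43/77 49/88 202/168 196/187 191/176 181/180
237 3/227 4/227 2/225 1/226 1/228 3/230 3/231 2/228 4/232 6/237 3/237 4/242 4/242 4/230 6/182 8/183 18/167 190/67 212/172 192/191 206/178 187/180
238 3/227 3/228 1/226 1/227 1/222 6/22
[... 183 characters left out ...]
7 2/224 1/224 4/233 5/240 8/203 190/59 219/107 184/154 184/179 174/185
241 3/226 1/227 0/226 6/221 5/169 2/105 7/142 4/206 4/231 2/227 4/227 4/229 3/225 2/229 5/233 9/228 88/52 225/94 202/120 193/192 186/182 180/186
245 6/124 1/239 3/228 3/227 4/227 4/228 6/229 4/229 3/225 3/227 3/227 2/224 4/229 5/238 8/226 58/48 255/70 224/107 234/172 207/170 206/172 184/180
250 2/235 3/228 2/227 2/227 3/226 6/227 4/228 3/225 6/228 3/228 2/226 6/230 3/236 13/236 224/50 255/68 219/92 215/154 209/166 205/174 201/175 217/166
[[-95.6 -31.8]
 [-99.2 -48.3]
 [-81.5 -35.2]] [[ -97.3  -28.8]
 [-102.5  -52.8]] [[-72.1 -56.6]]
[[228.3 252.2]
 [230.  260.2]
 [232.8 255.4]
 [231.2 262.1]
 [229.  252.2]
 [236.7 260.1]]
```

Alignment agrees with the prediction within about 1 px. Lower onto the ledge.

```bash
python3 -m handwheel '[[[0,0,-1],[0,0,0],-1],[[0,0,-1.5],[0,0,0],-1],[[0,0,-1.75],[0,0,0],-1],[[0,0,-1.75],[0,0,0],-1]]'| egrep 'time|tool_pos|force: \['; for i in 1 2 3; do python3 -m handwheel '[[[0,0,-0.05],[0,0,0],-1],[[0,0,-0.05],[0,0,0],-1]]' | egrep 'tool_pos|force: \['; done
```

```text
time: 16.12
tool_pos: [0.4571, 0.2257, 0.0354]
force: [-0.4, -0.5, -1.1]
tool_pos: [0.4575, 0.2258, 0.0353]
force: [-0.7, -0.8, -0.0]
tool_pos: [0.4574, 0.2257, 0.0348]
force: [-0.5, 0.1, -1.1]
tool_pos: [0.4574, 0.2257, 0.0342]
force: [-1.4, -0.5, -0.8]
```

```bash
for i in 1 2 3 4; do python3 -m handwheel '[[[0,0,-0.04],[0,0,0],-1],[[0,0,-0.04],[0,0,0],-1]]' | egrep 'tool_pos|force: \['; done
```

```text
tool_pos: [0.4573, 0.2258, 0.0338]
force: [-0.1, -0.1, -0.3]
tool_pos: [0.4573, 0.2257, 0.0333]
force: [-0.0, -0.2, -0.2]
tool_pos: [0.4574, 0.2258, 0.0331]
force: [0.7, -0.5, 2.3]
tool_pos: [0.4574, 0.2258, 0.0331]
force: [-2.5, -0.8, 6.9]
```

Bar top is at about 9.8 mm, a gap of about 2.2 mm. I'll ease the down-force and slide in.

```bash
python3 -m handwheel '[[[0,0,0.05],[0,0,0],-1],[[0.07,-0.29,0.05],[0,0,0],-1],[[0.14,-0.58,0.05],[0,0,0],-1],[[0.19,-0.78,0.05],[0,0,0],-1],[[0.24,-0.97,0.05],[0,0,0],-1],[[0.24,-0.97,0.05],[0,0,0],-1]]'| egrep 'time|tool_pos|force: \['; for i in 1 2 ; do python3 -m handwheel '[[[0.024,-0.097,0],[0,0,0],-1],[[0.024,-0.097,0],[0,0,0],-1]]' | egrep 'tool_pos|force: \['; done
```

```text
time: 18.62
tool_pos: [0.4599, 0.2158, 0.0332]
force: [1.3, -0.7, 2.0]
tool_pos: [0.4601, 0.2151, 0.0331]
force: [-0.6, 0.1, 1.4]
tool_pos: [0.4603, 0.2141, 0.0331]
force: [-0.7, 0.9, 2.6]
```

```bash
for i in 1 2 3 4 5; do python3 -m handwheel '[[[0.012,-0.048,0],[0,0,0],-1],[[0.024,-0.097,0],[0,0,0],-1],[[0.024,-0.097,0],[0,0,0],-1]]' | egrep 'tool_pos|force: \['; done
```

```text
tool_pos: [0.4605, 0.2131, 0.0332]
force: [-0.1, 0.7, 3.3]
tool_pos: [0.4608, 0.2121, 0.0331]
force: [-0.2, 1.5, 3.3]
tool_pos: [0.461, 0.2112, 0.0331]
force: [0.1, 1.6, 2.5]
tool_pos: [0.4612, 0.2103, 0.0332]
force: [-0.7, 3.4, 3.2]
tool_pos: [0.4614, 0.2096, 0.0332]
force: [-0.5, 5.7, 3.2]
```

Resistance has risen to about 5.7 N, of which about 2 N is bar friction from my own down-force. That puts the load near 3 N, so I'll relax the command and release.

```bash
python3 -m handwheel '[[[-0.012,0.048,0.03],[0,0,0],-1],[[-0.012,0.048,0.03],[0,0,0],-1]]' | egrep 'time|tool_pos|force: \['; python3 -m handwheel '[[[0,0,0],[0,0,0],-0.2],[[0,0,0],[0,0,0],-0.2],[[0,0,0],[0,0,0],-0.2],[[0,0,0],[0,0,0],-0.2]]'
```

```text
time: 21.25
tool_pos: [0.4612, 0.2096, 0.0332]
force: [0.6, 3.1, -0.3]
time: 21.75
tool_pos: [0.4613, 0.2096, 0.0334]
ee_rot: [-0.0, 0.616, 0.787, -0.0]
force: [0.8, 0.2, -0.2]
width: 0.0352
grip_force: 0.0
```

Released. I'll check snugness with a measured level push from behind the head, fingers closed.

```bash
python3 -m handwheel '[[[0,0,1],[0,0,0],-0.2],[[0,0,3],[0,0,0],-0.2],[[-0.73,2.91,3],[0,0,0],-1],[[-0.73,2.91,3],[0,0,0],-1],[[-0.73,2.91,1],[0,0,0],-1],[[-0.73,2.91,0.1],[0,0,0],-1],[[-0.73,2.91,0.1],[0,0,0],-1],[[-0.65,2.6,0.1],[0,0,0],-1],[[-0.58,2.3,0.1],[0,0,0],-1],[[-0.53,2.1,0.1],[0,0,0],-1],[[-0.48,1.94,0.1],[0,0,0],-1],[[-0.48,1.94,0.1],[0,0,0],-1]]'; python3 - <<'E'
from h import *
f=grab('top');g=grab('scene')
b=g['pixels'][190:290,250:350]; b=cv2.resize(b,None,fx=4,fy=4,interpolation=cv2.INTER_CUBIC)
a=cv2.resize(f['pixels'][215:285,195:260],None,fx=5,fy=5)
o=np.zeros((400,400+a.shape[1],3),np.uint8);o[:,:400]=b;o[:a.shape[0],400:]=a
cv2.imwrite('pics/q.png',o[...,::-1])
E
```

```text
time: 23.25
tool_pos: [0.4566, 0.229, 0.0345]
ee_rot: [0.0, 0.616, 0.787, 0.0]
force: [0.8, 0.7, 0.3]
width: 0.0003
grip_force: 0.0
```

View pics/q.png

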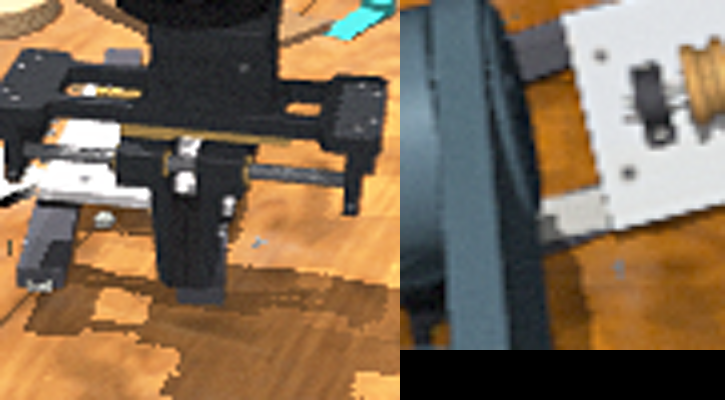

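The closed fingers stand behind the head over the bar (190,240), and the top crop shows the taper running under the plate edge at (605,215). Pushing forward in small steps.

```bash
for i in 1 2 3 4; do python3 -m handwheel '[[[0.01,-0.04,0],[0,0,0],-1],[[0.012,-0.048,0],[0,0,0],-1]]' | egrep 'tool_pos|force: \['; done
```

```text
tool_pos: [0.4566, 0.2287, 0.0344]
force: [0.6, -0.5, -1.0]
tool_pos: [0.4568, 0.2282, 0.0344]
force: [0.2, -0.5, -0.1]
tool_pos: [0.4569, 0.2278, 0.0344]
force: [-0.1, 1.2, 0.7]
tool_pos: [0.4568, 0.2276, 0.0344]
force: [-1.4, 4.5, -0.0]
```

It holds at about 4.5 N without creeping, so it is snug. Back off and press the corner again.

```bash
python3 -m handwheel '[[[-0.1,0.4,0],[0,0,0],-1],[[-0.2,0.8,0],[0,0,0],-1],[[-0.2,0.8,4],[0,0,0],-1],[[1.77,-7.6,4],[0,0,0],-1],[[1.77,-7.6,4],[0,0,0],-1],[[1.77,-7.6,4],[0,0,0],-1],[[1.77,-7.6,1.6],[0,0,0],-1],[[1.77,-7.6,1.4],[0,0,0],-1],[[1.77,-7.6,1.25],[0,0,0],-1],[[1.77,-7.6,1.15],[0,0,0],-1],[[1.77,-7.6,1.05],[0,0,0],-1],[[1.77,-7.6,1.0],[0,0,0],-1]]'| egrep 'time|tool_pos|force: \['; for i in 1 2 3 4 ; do python3 -m handwheel '[[[0,0,-0.025],[0,0,0],-1],[[0,0,-0.04],[0,0,0],-1]]' | egrep 'tool_pos|force: \['; done
```

```text
time: 25.85
tool_pos: [0.4749, 0.1513, 0.0447]
force: [-0.3, -0.3, -0.3]
tool_pos: [0.4748, 0.1512, 0.0441]
force: [0.8, -0.9, -0.5]
tool_pos: [0.4747, 0.1512, 0.0436]
force: [0.1, 0.2, 0.2]
tool_pos: [0.4747, 0.1512, 0.0434]
force: [-1.7, -0.5, 4.1]
tool_pos: [0.4747, 0.1512, 0.0434]
force: [-3.3, -0.1, 9.4]
```

The corner takes 9 N with no dip, at the same height as the sound corners. Hold, retreat and take a last look.

```bash
python3 -m handwheel '[[[0,0,0],[0,0,0],-1],[[0,0,0],[0,0,0],-1],[[0,0,0.3],[0,0,0],-1],[[0,0,1],[0,0,0],-1],[[0,0,6],[0,0,0],-1],[[0,0,12],[0,0,0],-1],[[-12,12,18],[0,0,0],-1],[[-20,20,18],[0,0,0],-1],[[-20,25,18],[0,0,0],-1],[[-20,25,18],[0,0,0],-1],[[-20,25,18],[0,0,0],-1],[[-20,25,18],[0,0,0],-1],[[-20,25,18],[0,0,0],-1]]'; python3 - <<'E'
from h import *
f=grab('top');g=grab('scene')
b=g['pixels'][190:290,240:340]; b=cv2.resize(b,None,fx=4,fy=4,interpolation=cv2.INTER_CUBIC)
a=cv2.resize(f['pixels'][190:270,195:265],None,fx=5,fy=5)
o=np.zeros((400,400+a.shape[1],3),np.uint8);o[:,:400]=b;o[:a.shape[0],400:]=a
cv2.imwrite('pics/r.png',o[...,::-1])
E
```

```text
time: 28.48
tool_pos: [0.2744, 0.4014, 0.2229]
ee_rot: [0.0, 0.615, 0.788, 0.0]
force: [0.0, 0.1, -0.1]
width: -0.0001
grip_force: 0.0
```

View pics/r.png

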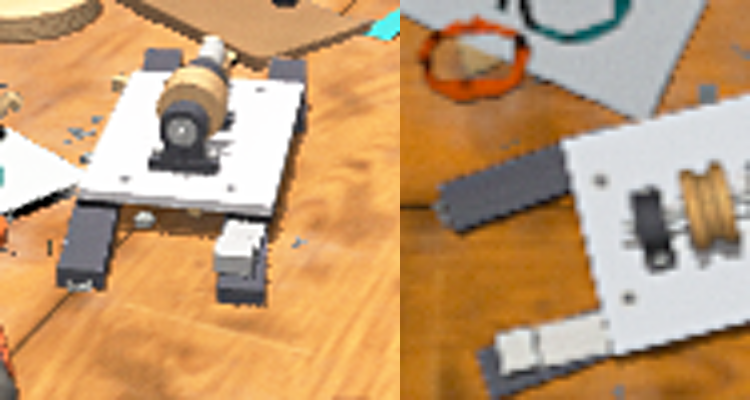

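The wedge lies straight on the soft corner's bar with its taper under the plate (240,245), and the plate is level and unshifted. Handing in.

```bash
python3 -c "
from rig import ctrl
print(ctrl.job_done())"
```

```text
the job is handed in; nothing more can be done
None
```

I found the soft corner (near left, a gap of about 2.2 mm), slid the wedge in until snug and released it. Pressed again at about 9 N the corner did not dip, and the job was handed in after about 28.5 s; the wedge's load was only inferred from push forces, at roughly 3 to 4 N.

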